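# Rotate three vessels between balance, stirrer and tray

## Task

The flask on the balance, the bottle on the stirrer and the jar in the tray have to change places: stand the flask on the stirrer plate, the jar on the balance pan and the bottle in the tray, each upright and well centred, using the round cork mat as the spare place for one of them on the way and leaving the mat empty at the end. Set them down gently, do not tip them over, and leave the tip box, beaker and tube rack undisturbed.

Things in the scene. Friction and masses are not known exactly. Their poses are not given: they have to be found in the camera images.
- bottle: Bottle: opaque white plastic, round body 62 mm in diameter, sloping shoulder from 70 to 90 mm height, black screw cap 38 mm in diameter from 94 mm to the top at 120 mm. About 0.3 kg. Loose; starts standing on the stirrer plate. Origin: centre of its underside; z up along its axis. Good grip: the cap.
- flask: Flask: clear glass cone, foot 76 mm in diameter, narrowing up to a straight neck 34 mm in diameter from 74 to 100 mm height, closed by a dark rubber stopper also 34 mm in diameter from 100 mm to the top at 115 mm. About 0.22 kg. Loose; starts standing on the balance pan. Origin: centre of its underside; z up along its axis. Good grip: stopper and neck.
- jar: Jar: low, amber glass, 60 mm in diameter, white screw lid 58 mm in diameter from 54 mm to the top at 74 mm. About 0.2 kg. Loose; starts standing in the tray. Origin: centre of its underside; z up along its axis. Good grip: the lid.
- balance_pan (a point): Centre of the top face of the balance's round steel pan (100 mm in diameter, 45 mm above the bench), z up. The balance is a white housing 170 x 130 mm, 38 mm high, fixed, its display 85 mm from this point along its -x.
- stirrer_plate (a point): Centre of the top face of the magnetic stirrer's square white ceramic plate (112 x 112 mm, 55 mm above the bench), z up. The stirrer is a grey housing 165 x 125 mm, 46 mm high, fixed, two black knobs on its -x face.
- tray_floor (a point): Centre of the inner floor of a square blue plastic tray (135 x 135 mm outside, walls 4 mm thick, rim 14 mm above the bench, floor 4 mm above the bench), fixed, z up.
- mat_top (a point): Centre of the top face of the spare place, a round cork mat 110 mm in diameter, 6 mm thick, fixed, z up; empty at the start.
- tipbox: Bystander: green pipette-tip box 75 x 105 mm, 53 mm high, loose. Origin: centre of its underside.
- beaker: Bystander: empty clear glass beaker 68 mm in diameter, 85 mm high, loose. Origin: centre of its underside.
- tuberack: Bystander: orange tube rack 50 x 110 mm with three capped tubes, 76 mm high, loose. Origin: centre of its underside.
Mind the look-alikes: they are no part of the job. Of the things shaped like the part that bears mat_top, the cork one is meant. What is shaped like the part that bears balance_pan but red is not meant.

How it is judged:
On the way:
1. one of the three vessels stands released on the cork mat (((horizontal distance between bottle and mat_top below 0.03 m and z of bottle in the frame of mat_top between -0.005 and 0.005 m and angle between bottle's own z axis and vertical below 0.12 rad and linear speed of bottle below 0.02 m/s and contact force between the fingers and bottle below 0.1 N) or (horizontal distance between flask and mat_top below 0.03 m and z of flask in the frame of mat_top between -0.005 and 0.005 m and angle between flask's own z axis and vertical below 0.12 rad and linear speed of flask below 0.02 m/s and contact force between the fingers and flask below 0.1 N) or (horizontal distance between jar and mat_top below 0.03 m and z of jar in the frame of mat_top between -0.005 and 0.005 m and angle between jar's own z axis and vertical below 0.12 rad and linear speed of jar below 0.02 m/s and contact force between the fingers and jar below 0.1 N))), for 0.2 s.
At the end, for the whole second after the job is handed in: The bottle stands in the tray, the flask on the stirrer plate and the jar on the balance pan, each upright (within 7 degrees), at rest, resting on the surface (within 5 mm) and within 15 mm of its centre; on the way one of them stood, released, within 30 mm of the centre of the cork mat (horizontal distance between bottle and tray_floor below 0.015 m and z of bottle in the frame of tray_floor between -0.005 and 0.005 m and angle between each of bottle, flask, jar's own z axis and vertical below 0.12 rad and linear speed of each of bottle, flask, jar below 0.02 m/s and horizontal distance between flask and stirrer_plate below 0.015 m and z of flask in the frame of stirrer_plate between -0.005 and 0.005 m and horizontal distance between jar and balance_pan below 0.015 m and z of jar in the frame of balance_pan between -0.005 and 0.005 m); the robot touches nothing.
It fails at once if a vessel is tipped by more than 40 degrees (angle between any of bottle, flask, jar's own z axis and vertical above 0.7 rad).
It fails at once if a vessel is dropped from more than about 25 mm or knocked flying (moves faster than 0.65 m/s while the fingers do not hold it) ((linear speed of bottle above 0.65 m/s and contact force between bottle and the fingers below 0.5 N) or (linear speed of flask above 0.65 m/s and contact force between flask and the fingers below 0.5 N) or (linear speed of jar above 0.65 m/s and contact force between jar and the fingers below 0.5 N)).
It fails at once if the tip box, beaker or tube rack is moved by more than 25 mm or knocked over (distance of any of tipbox, beaker, tuberack from where it was at the start of the episode above 0.025 m or angle between any of tipbox, beaker, tuberack's own z axis and vertical above 0.5 rad).
It also fails if it takes over 122 s, if anything falls off the work surface, if the arm or the gripper's body presses on something with over 40 N, if the wrist force passes 120 N, or if a joint passes its speed limit or range.

## Robot

A 6-joint arm with a two-finger parallel gripper is mounted at the origin on the work surface. World frame = base frame: x ahead of the robot, y to its left, z up, the work surface at z = 0. Lengths are in m, angles in rad, forces in N, time in s.
With the tool pointing down it reaches from about 0.25 to 0.725 m from the base axis. Payload 4 kg.
Tool frame: the origin (TCP) lies at the very end of the fingers, on their centre line; the grasp point (between the pads) lies bot.grip_point_offset behind it (bot.grip_point_offset is the distance from the TCP to the grasp point, in m); z points along the fingers, y is the line along which they close (so a half turn about z gives the same grasp; the last joint's range is limited). The gripper opens to 85 mm and grips with 20 to 120 N. Pads are 22 mm wide; open, the fingers measure 114 mm over their backs; the gripper's body (76 mm by 85 mm) begins 54 mm behind the grasp point. The pads swing forward as they close: fully open they stand 13 mm farther back than shut.
Start: joints at [1.118, 0.241, 0.005, 1.335, 0, 1.571], TCP at [0.219, 0.45, 0.231] pointing down, gripper open.
Joint ranges: [-2.72, 2.72], [-1.05, 1.87], [-1.09, 1.28], [-1.99, 2.15], [-1.42, 1.44], [-3.14, 3.14]. Speed limits (rad/s): [2.79, 2.79, 3.14, 3.14, 3.14, 3.14].

## Interface

Orientations are given as a unit quaternion [w, x, y, z].
In Python, from bench import telemetry, cams, ticket, bot gives the robot as it stands.
- The arm moves only by the tool step_arm, never from a script. Its argument "rows" is a list of rows, each an object of numbers: "x", "y", "z": the shift along the tool's x, y, z in m; "turn": the turn about the tool's z in rad; "gripper": the closure, from -1 (fully open) to 1 (shut). A call has 1 to 5 rows; each row is the pose to reach, as a shift and turn from the pose commanded when the call began, along the tool's axes at that moment; what a row does not reach only later rows make up. A row lasts 1/8 s, in which the tool goes at most 62.5 mm and 10.7 degrees, less where a joint would pass 70% of its speed; a pose out of reach is approached as far as the arm can. A call with a gripper value outside its range is refused whole. The fingers move at their own pace and stop on an object; "force" is the grip in N (left out, the last holds). Time passes only in rows, so rows that repeat a pose let the fingers close. It gives the time, the measured TCP pose, the force, the opening and the grip force at its end, in the units of the state.
- telemetry.sense(): the state, without advancing time (a new reading comes with each control period).
- cams.read_camera(name): name is "scene" or "top"; returns the picture (480x640x3 uint8, blue, green, red); there is no depth.
- cams.camera_model(name): a dict with "K" (3x3 intrinsics, pixels), "dist" ([k1, k2, p1, p2, k3] as OpenCV has them; the pictures are not rectified), "R" (3x3) and "t" (3): a world point X has camera coordinates R X + t. Camera axes: x right, y down, z forward; pixel columns grow to the right and rows downward; lengths in m; the calibration is good to about 2 mm. A picture is of the moment at which its call begins. camera_model takes no time and is no camera call.
- ticket.close_job(): hands the job in; it is judged then, once.
The state is a dict: "time_s": time; "joint_pos": joint angles; "dq": joint speeds; "joint_efforts": joint torques, N m; "eef_pos": TCP position; "tcp_rot": TCP orientation; "contact_force": force on the tool from outside, world axes, zero at the start; "torque": the same for the moment, N m; "width": finger opening in m; "grip_force": force on a finger pad.
Only numpy, scipy, OpenCV 4.12 (cv2) and the standard library are available. Lean on these libraries where they do the work, as an engineer would, in place of code of your own. Each camera call takes 0.05 s, during which the arm holds its last target. There are 200 camera calls.

## Working session

There is one attempt and no reset: what is moved stays moved. The work goes in short steps, Python scripts to look and compute and a tool call to move; the robot and the scene stay as the last step left them, time stands still between calls to the robot, and variables do not carry over. Pictures are saved under pics/ and viewed, at most 14 in all, crops included, and the job is handed in when it is done.

Besides the shell and the picture viewer there is one more tool, called as a command line: name --argument value ..., lists and objects as JSON in quotes. step_arm: Moves the arm, as the interface text tells. Its arguments: {"type":"object","properties":{"rows":{"type":"array","items":{"type":"object","properties":{"x":{"type":"number"},"y":{"type":"number"},"z":{"type":"number"},"turn":{"type":"number"},"gripper":{"type":"number"}}}},"force":{"type":"number"}},"required":["rows"]}

```bash
mkdir -p pics; ls; python3 - <<'E'
from bench import telemetry, cams, ticket, bot
import cv2
for n in ("scene","top"):
    cv2.imwrite(f"pics/{n}0.png",cams.read_camera(n)); m=cams.camera_model(n); print(n,m)
s=telemetry.sense(); print(s, bot.grip_point_offset)
E
```

```text
pics
scene {'K': array([[624.64348093,   0.        , 321.37780522],
       [  0.        , 624.64348093, 237.76385436],
       [  0.        ,   0.        ,   1.        ]]), 'dist': array([0.00161079, 0.        , 0.        , 0.        , 0.        ]), 'R': array([[-0.23557405,  0.97184702, -0.00427173],
       [ 0.55167211,  0.13010315, -0.82385136],
       [-0.80010172, -0.19643459, -0.56678982]]), 't': array([ 0.16827306, -0.19363252,  1.74408348])}
top {'K': array([[564.74144876,   0.        , 320.33848502],
       [  0.        , 564.74144876, 239.57430345],
       [  0.        ,   0.        ,   1.        ]]), 'dist': array([-0.03143738,  0.        ,  0.        ,  0.        ,  0.        ]), 'R': array([[-0.02186208, -0.99965075,  0.01484664],
       [-0.99114429,  0.01972577, -0.13131598],
       [ 0.13097726, -0.017586  , -0.99122938]]), 't': array([-0.07554528,  0.51818184,  1.33035195])}
{'time_s': 0.1, 'joint_pos': array([1.11796972e+00, 2.41314444e-01, 3.87856181e-03, 1.33521162e+00,
       3.42695882e-05, 1.57077096e+00]), 'dq': array([-0.00052647, -0.0006633 ,  0.00041682,  0.0001537 ,  0.00028345,
        0.00169037]), 'joint_efforts': array([-8.92791991e-05, -3.73137510e+01,  2.53010541e+01,  1.08755412e-02,
       -7.89385155e-06, -7.45667847e-06]), 'eef_pos': array([0.21849988, 0.44910746, 0.23052105]), 'tcp_rot': array([-2.24488261e-04,  2.24471378e-01,  9.74480243e-01, -8.98115068e-04]), 'contact_force': array([-0.45682152, -0.22620936,  0.33539576]), 'torque': array([ 0.01166864,  0.03202043, -0.00163208]), 'grip_force': 0.0, 'width': 0.08506622045128437} 0.0187
```

View pics/scene0.png

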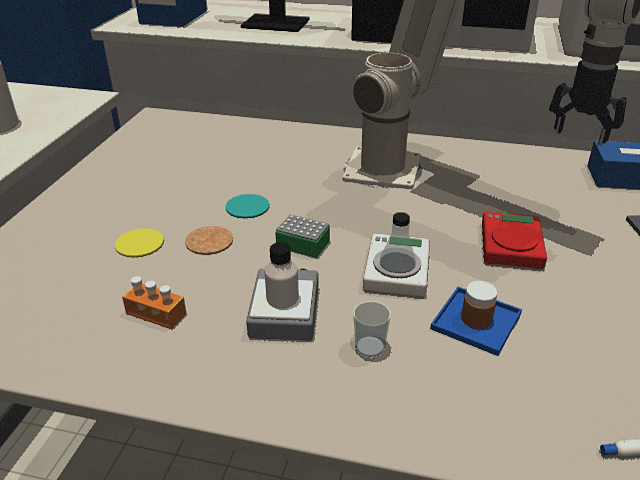

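View pics/top0.png

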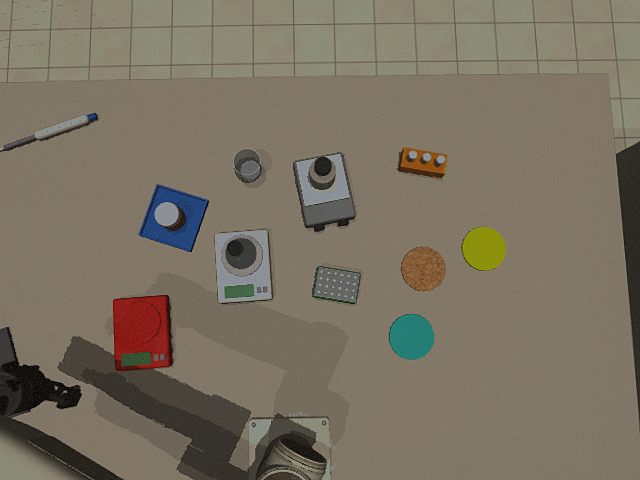

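The white balance (top 243,266) carries the flask. Its look-alike is the red balance at (142,332). There are three mats: cork (423,268), yellow (484,248) and teal (412,336). The cork mat and the white balance fit the description. I'll measure next and check with an enlarged crop.

```bash
cat > h.py <<'E'
import cv2, numpy as np
from bench import telemetry, cams, ticket, bot
def ray(n,uv):
    m=cams.camera_model(n); p=cv2.undistortPoints(np.array([[uv]],float),m["K"],m["dist"])[0,0]
    return -m["R"].T@m["t"], m["R"].T@np.array([*p,1.])
def onz(n,uv,z):
    c,d=ray(n,uv); return c+d*(z-c[2])/d[2]
def proj(n,X):
    m=cams.camera_model(n); return cv2.projectPoints(np.array([X],float),cv2.Rodrigues(m["R"])[0],m["t"],m["K"],m["dist"])[0][0,0]
def blobs(mask,amin=60):
    cs,_=cv2.findContours(mask.astype(np.uint8),cv2.RETR_EXTERNAL,cv2.CHAIN_APPROX_NONE)
    return [c for c in cs if cv2.contourArea(c)>amin]
def pick(mask,uv,amin=60):
    b=blobs(mask,amin); return max(b,key=lambda c:cv2.pointPolygonTest(c,uv,True)) if b else None
E
python3 - <<'E'
from h import *
im=cv2.imread("pics/top0.png"); hsv=cv2.cvtColor(im,cv2.COLOR_BGR2HSV); H,S,V=cv2.split(hsv)
def rep(name,mask,uv,z):
    c=pick(mask,uv)
    hull=cv2.convexHull(c)[:,0].astype(float); P=np.array([onz("top",p,z)[:2] for p in hull]).astype(np.float32)
    r=cv2.minAreaRect(P); e=cv2.minEnclosingCircle(P)
    print(name,"rect",np.round(r[0],4),np.round(r[1],4),round(r[2],1),"circ",np.round(e[0],4),round(2*e[1],4))
rep("mat",(H<16)&(S>95)&(V>100),(423,268),.006)
rep("tray",(H>100)&(H<130)&(S>120),(150,235),.014)
rep("red",(H<8)&(S>180),(142,332),.038)
rep("tuber",(H<16)&(S>200),(422,163),.04)
rep("jar lid",(S<40)&(V>130),(168,216),.074)
rep("cap",(V<45),(322,167),.165+.01)
rep("stopper",(V<70),(236,249),.16)
rep("plate",(S<30)&(V>150),(335,190),.055)
rep("bal",(S<30)&(V>150),(222,250),.038)
print([ (uv,hsv[uv[1],uv[0]]) for uv in [(423,268),(168,216),(322,167),(236,249),(312,190),(222,240),(235,268)]])
cv2.imwrite("pics/crop1.png",cv2.resize(im[135:315,130:460],None,fx=2.4,fy=2.4,interpolation=cv2.INTER_CUBIC))
E
```

```text
mat rect [ 0.4437 -0.3393] [0.1067 0.1061] 88.7 circ [ 0.4439 -0.3384] 0.1098
tray rect [0.5818 0.2734] [0.1366 0.1357] 71.2 circ [0.5819 0.2741] 0.1887
red rect [0.3039 0.3394] [0.1683 0.1338] 3.3 circ [0.3053 0.3423] 0.2073
tuber rect [ 0.7028 -0.3418] [0.1058 0.0537] 82.9 circ [ 0.6896 -0.3402] 0.1081
jar lid rect [0.5806 0.2768] [0.0553 0.0519] 0.7 circ [0.5804 0.2765] 0.0561
cap rect [ 0.6616 -0.0922] [0.0331 0.0408] 88.8 circ [ 0.6616 -0.0911] 0.0419
stopper rect [0.4739 0.0908] [0.0633 0.066 ] 89.6 circ [0.4736 0.0914] 0.0686
plate rect [ 0.6608 -0.094 ] [0.1084 0.1091] 10.4 circ [ 0.66   -0.0944] 0.1512
bal rect [0.457  0.1016] [0.1631 0.1232] 3.2 circ [0.4565 0.1018] 0.2004
[((423, 268), array([ 14, 144, 115], dtype=uint8)), ((168, 216), array([110,  20, 151], dtype=uint8)), ((322, 167), array([30, 41, 31], dtype=uint8)), ((236, 249), array([171,  44,  41], dtype=uint8)), ((312, 190), array([104,  25, 154], dtype=uint8)), ((222, 240), array([105,  20, 152], dtype=uint8)), ((235, 268), array([ 21,  21, 119], dtype=uint8))]
```

View pics/crop1.png

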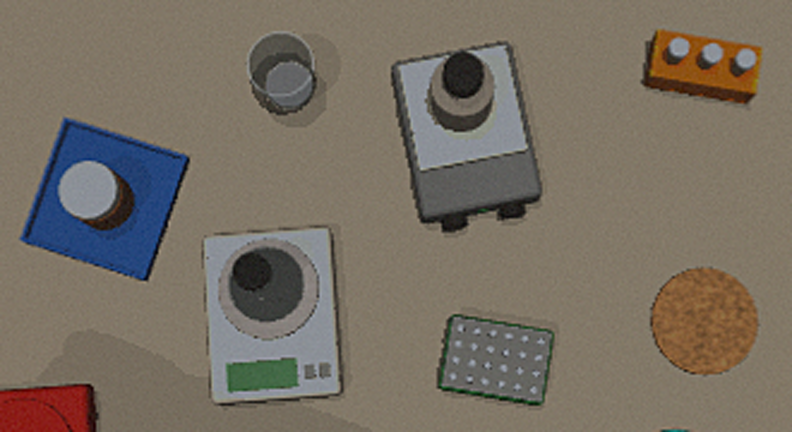

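The crop shows the cork mat at crop (705,320), the flask's stopper at (252,270) on the white balance's pan at (268,288), the bottle cap at (463,75) and the jar lid at (88,190). Next I'll refine the stopper and pan, and cross-check with the scene view.

```bash
python3 - <<'E'
from h import *
def circ(n,mask,uv,z,name):
    c=pick(mask,uv,20); P=np.array([onz(n,p,z)[:2] for p in cv2.convexHull(c)[:,0].astype(float)],np.float32)
    r=cv2.minAreaRect(P); print(n,name,np.round(r[0],4),np.round(r[1],4),"px",np.round(cv2.minAreaRect(c)[0],1))
im=cv2.imread("pics/top0.png"); hsv=cv2.cvtColor(im,cv2.COLOR_BGR2HSV);V=hsv[...,2];S=hsv[...,1];H=hsv[...,0]
for t in (48,52,58): circ("top",V<t,(235,248),.155,f"stopper{t}")
# pan: ring edge of warm beige vs white housing
roi=np.zeros(V.shape,bool); roi[228:282,217:268]=1
m=roi&~((V>140)&(hsv[...,0]>60)); m=cv2.morphologyEx(m.astype(np.uint8),cv2.MORPH_OPEN,np.ones((5,5)))
circ("top",m,(241,256),.045,"pan")
circ("top",(H>45)&(H<90)&(S>60),(338,296),.03,"tipbox-ish")
for uv in [(231,150),(261,155),(247,149)]: print("beaker rim px",onz("top",uv,.085)[:2])
# scene
im=cv2.imread("pics/scene0.png"); hsv=cv2.cvtColor(im,cv2.COLOR_BGR2HSV);V=hsv[...,2];S=hsv[...,1];H=hsv[...,0]
for nm,uv,zt,h,m in [("stopper",(401,220),.16,.015,V<50),("cap",(280,254),.175,.026,V<50),("lid",(481,294),.078,.02,(S<60)&(V>120))]:
    c=pick(m,uv,20); x,y,w,hh=cv2.boundingRect(c); print(nm,x,y,w,hh,"mid-h pt:",np.round(onz("scene",(x+w/2-.5,y+hh/2-.5),zt-h/2),4))
circ("scene",(H<16)&(S>95)&(V>90),(209,240),.006,"mat")
circ("scene",(H>100)&(H<130)&(S>120),(450,320),.010,"tray")
for p in [(.4437,-.3393,.006),(.4737,.091,.155),(.6616,-.0922,.17),(.5806,.2768,.078)]: print(np.round(proj("scene",p),1),np.round(proj("top",p),1))
E
```

```text
top stopper48 [0.4857 0.1046] [0.033  0.0324] px [234.5 248. ]
top stopper52 [0.4847 0.1045] [0.0346 0.034 ] px [234.5 248.5]
top stopper58 [0.4882 0.0984] [0.0378 0.0579] px [237.3 246.8]
top pan [0.482  0.1028] [0.0979 0.1009] px [241.5 255. ]
top tipbox-ish [ 0.3787 -0.1164] [0.1066 0.0275] px [334.1 296.6]
beaker rim px [0.72865905 0.12204792]
beaker rim px [0.71507309 0.05092661]
beaker rim px [0.73039258 0.08406412]
stopper 393 213 16 14 mid-h pt: [0.4872 0.1081 0.1525]
cap 270 233 21 32 mid-h pt: [ 0.6507 -0.0931  0.162 ]
lid 0 107 640 373 mid-h pt: [ 0.648  -0.0195  0.068 ]
scene mat [ 0.4439 -0.335 ] [0.1079 0.1095] px [208.5 239.3]
scene tray [0.5846 0.2781] [0.1371 0.1486] px [475.2 318.6]
[207.  238.6] [423.5 268.4]
[393.  213.9] [240.7 253.3]
[278.6 248.4] [322.5 166.6]
[480.2 289.8] [165.6 213.2]
```

The two views agree to about 4 mm, and I'm using averages. Targets:

| Thing | x | y |
|---|---|---|
| Flask | .486 | .106 |
| Pan | .482 | .1045 |
| Bottle | .663 | -.0905 |
| Plate | .661 | -.092 |
| Jar | .580 | .2775 |
| Tray | .582 | .276 |
| Mat | .444 | -.337 |

I'll start by turning the tool square to the world axes.

step_arm --rows '[{"x":-0.055,"y":-0.027,"turn":-0.09,"gripper":-1},{"x":-0.11,"y":-0.054,"turn":-0.18,"gripper":-1},{"x":-0.165,"y":-0.081,"turn":-0.27,"gripper":-1},{"x":-0.22,"y":-0.108,"turn":-0.36,"gripper":-1},{"x":-0.275,"y":-0.135,"turn":-0.4527,"gripper":-1}]' --force 30

```text
invalid input at $.rows[0]: expected keys x, y, z, turn, gripper
```

step_arm --rows '[{"x":-0.055,"y":-0.027,"z":0,"turn":-0.09,"gripper":-1},{"x":-0.11,"y":-0.054,"z":0,"turn":-0.18,"gripper":-1},{"x":-0.165,"y":-0.081,"z":0,"turn":-0.27,"gripper":-1},{"x":-0.22,"y":-0.108,"z":0,"turn":-0.36,"gripper":-1},{"x":-0.275,"y":-0.135,"z":0,"turn":-0.4527,"gripper":-1}]' --force 30

```text
time_s: 0.72
eef_pos: [0.4077, 0.2062, 0.2311]
tcp_rot: [-0.0, -0.002, 1.0, -0.0]
contact_force: [0.8, 0.5, -0.1]
width: 0.0853
grip_force: 0.0
```

```bash
python3 -c "
from h import *
s=telemetry.sense();print(s['time_s'],s['eef_pos'],s['tcp_rot'],s['joint_pos'])"
```

```text
0.725 [0.40768329 0.20616771 0.23107055] [-1.25251141e-04 -1.59852273e-03  9.99998715e-01 -4.01319076e-07] [ 4.68127254e-01  1.55580731e-01 -1.02266369e-01  1.31317332e+00
  1.11956228e-04  4.64930194e-01]
```

step_arm --rows '[{"x":-0.03,"y":-0.04,"z":0,"turn":0,"gripper":-1},{"x":-0.06,"y":-0.08,"z":0,"turn":0,"gripper":-1},{"x":-0.078,"y":-0.1,"z":0,"turn":0,"gripper":-1},{"x":-0.078,"y":-0.1,"z":0.03,"turn":0,"gripper":-1},{"x":-0.078,"y":-0.1,"z":0.06,"turn":0,"gripper":-1}]'

```text
time_s: 1.35
eef_pos: [0.4852, 0.1072, 0.1703]
tcp_rot: [0.0, 0.001, 1.0, 0.0]
contact_force: [0.0, 0.6, -0.7]
width: 0.0855
grip_force: 0.0
```

```bash
python3 -c "
from h import *
a=cams.read_camera('scene');b=cams.read_camera('top')
f=lambda im,x,y:cv2.resize(im[y:y+150,x:x+130],None,fx=3,fy=3)
cv2.imwrite('pics/c2.png',np.hstack([f(a,340,130),f(b,170,170)]))"
```

```text
(no output)
```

View pics/c2.png

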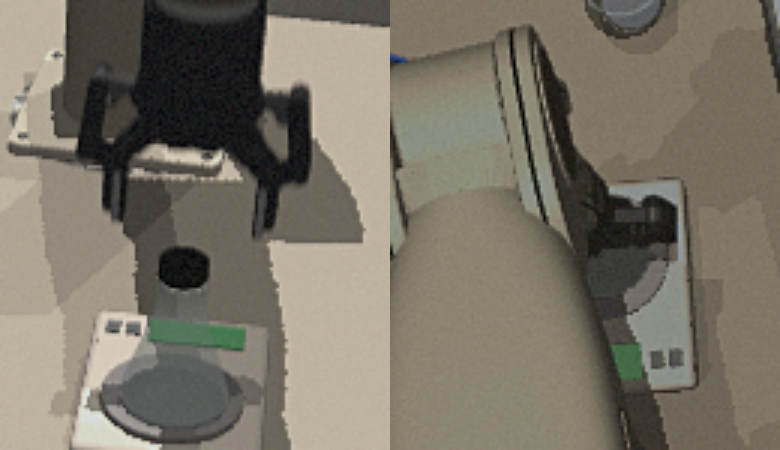

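The scene crop shows the fingertips at (115,218) and (262,236) straddling the stopper at (184,268), well centred. Going down to grip.

step_arm --rows '[{"x":0,"y":0,"z":0.025,"turn":0,"gripper":-1},{"x":0,"y":0,"z":0.05,"turn":0,"gripper":-1},{"x":0,"y":0,"z":0.05,"turn":0,"gripper":1},{"x":0,"y":0,"z":0.05,"turn":0,"gripper":1},{"x":0,"y":0,"z":0.05,"turn":0,"gripper":1}]' --force 30

```text
time_s: 2.08
eef_pos: [0.4861, 0.108, 0.1229]
tcp_rot: [0.001, 0.0, 1.0, 0.0]
contact_force: [-0.3, -5.4, 3.8]
width: 0.0333
grip_force: 29.4
```

step_arm --rows '[{"x":0,"y":0,"z":0,"turn":0,"gripper":1},{"x":0,"y":0,"z":0,"turn":0,"gripper":1},{"x":0,"y":0,"z":0,"turn":0,"gripper":1}]'

```text
time_s: 2.45
eef_pos: [0.4861, 0.1078, 0.1228]
tcp_rot: [0.002, 0.0, 1.0, 0.0]
contact_force: [-1.3, -1.2, 6.7]
width: 0.0332
grip_force: 30.2
```

step_arm --rows '[{"x":0,"y":0,"z":-0.01,"turn":0,"gripper":1},{"x":0,"y":0,"z":-0.03,"turn":0,"gripper":1},{"x":0,"y":0,"z":-0.055,"turn":0,"gripper":1},{"x":0,"y":0,"z":-0.075,"turn":0,"gripper":1},{"x":0,"y":0,"z":-0.08,"turn":0,"gripper":1}]'

```text
time_s: 3.08
eef_pos: [0.4855, 0.1082, 0.2026]
tcp_rot: [0.001, -0.0, 1.0, 0.0]
contact_force: [-0.3, -0.1, -2.1]
width: 0.0333
grip_force: 30.3
```

step_arm --rows '[{"x":0.001,"y":-0.015,"z":0,"turn":0,"gripper":1},{"x":0.004,"y":-0.05,"z":0,"turn":0,"gripper":1},{"x":0.009,"y":-0.1,"z":0,"turn":0,"gripper":1},{"x":0.014,"y":-0.15,"z":0,"turn":0,"gripper":1},{"x":0.019,"y":-0.2,"z":0,"turn":0,"gripper":1}]'

```text
time_s: 3.7
eef_pos: [0.4643, -0.0942, 0.2]
tcp_rot: [-0.001, 0.0, 1.0, 0.0]
contact_force: [1.4, -0.3, -3.1]
width: 0.033
grip_force: 30.6
```

step_arm --rows '[{"x":0.005,"y":-0.05,"z":0,"turn":0,"gripper":1},{"x":0.01,"y":-0.1,"z":0,"turn":0,"gripper":1},{"x":0.015,"y":-0.15,"z":0,"turn":0,"gripper":1},{"x":0.019,"y":-0.19,"z":0,"turn":0,"gripper":1},{"x":0.023,"y":-0.22,"z":0,"turn":0,"gripper":1}]'

```text
time_s: 4.32
eef_pos: [0.4409, -0.3141, 0.1996]
tcp_rot: [-0.001, 0.001, 1.0, 0.001]
contact_force: [-0.6, 0.4, -2.8]
width: 0.0336
grip_force: 30.6
```

step_arm --rows '[{"x":0,"y":-0.015,"z":0,"turn":0,"gripper":1},{"x":0,"y":-0.023,"z":0,"turn":0,"gripper":1},{"x":0,"y":-0.023,"z":0,"turn":0,"gripper":1}]'

```text
time_s: 4.7
eef_pos: [0.4428, -0.3347, 0.2009]
tcp_rot: [-0.0, -0.0, 1.0, 0.0]
contact_force: [-0.5, 0.6, -1.8]
width: 0.0332
grip_force: 30.7
```

step_arm --rows '[{"x":0,"y":0,"z":0.015,"turn":0,"gripper":1},{"x":0,"y":0,"z":0.045,"turn":0,"gripper":1},{"x":0,"y":0,"z":0.08,"turn":0,"gripper":1},{"x":0,"y":0,"z":0.105,"turn":0,"gripper":1},{"x":0,"y":0,"z":0.112,"turn":0,"gripper":1}]'

```text
time_s: 5.32
eef_pos: [0.4414, -0.3329, 0.0867]
tcp_rot: [-0.002, -0.001, 1.0, 0.002]
contact_force: [0.5, 0.3, -2.1]
width: 0.0331
grip_force: 30.6
```

step_arm --rows '[{"x":0,"y":0,"z":0.002,"turn":0,"gripper":1},{"x":0,"y":0,"z":0.004,"turn":0,"gripper":1},{"x":0,"y":0,"z":0.005,"turn":0,"gripper":1},{"x":0,"y":0,"z":0.005,"turn":0,"gripper":1}]'

```text
time_s: 5.82
eef_pos: [0.4432, -0.3353, 0.0848]
tcp_rot: [0.0, 0.0, 1.0, -0.0]
contact_force: [0.2, -0.6, -2.6]
width: 0.0332
grip_force: 30.6
```

step_arm --rows '[{"x":0,"y":0,"z":0.001,"turn":0,"gripper":1},{"x":0,"y":0,"z":0.002,"turn":0,"gripper":1},{"x":0,"y":0,"z":0.002,"turn":0,"gripper":1}]'

```text
time_s: 6.2
eef_pos: [0.4433, -0.3356, 0.0839]
tcp_rot: [0.001, 0.0, 1.0, -0.001]
contact_force: [-2.0, -0.2, 5.6]
width: 0.0331
grip_force: 31.1
```

Contact. Opening slowly, then rising.

step_arm --rows '[{"x":0,"y":0,"z":0,"turn":0,"gripper":0.1},{"x":0,"y":0,"z":0,"turn":0,"gripper":-0.3},{"x":0,"y":0,"z":0,"turn":0,"gripper":-1},{"x":0,"y":0,"z":0,"turn":0,"gripper":-1},{"x":0,"y":0,"z":0,"turn":0,"gripper":-1}]'

```text
time_s: 6.82
eef_pos: [0.4429, -0.3351, 0.0822]
tcp_rot: [-0.0, 0.0, 1.0, 0.0]
contact_force: [-0.5, -0.1, 0.7]
width: 0.0854
grip_force: 0.0
```

step_arm --rows '[{"x":0,"y":0,"z":-0.02,"turn":0,"gripper":-1},{"x":0,"y":0,"z":-0.06,"turn":0,"gripper":-1},{"x":0,"y":0,"z":-0.1,"turn":0,"gripper":-1},{"x":0,"y":0,"z":-0.13,"turn":0,"gripper":-1},{"x":0,"y":0,"z":-0.13,"turn":0,"gripper":-1}]'

```text
time_s: 7.45
eef_pos: [0.4444, -0.3362, 0.2152]
tcp_rot: [0.003, 0.0, 1.0, -0.002]
contact_force: [0.3, 0.3, -0.6]
width: 0.0852
grip_force: 0.0
```

step_arm --rows '[{"x":-0.0137,"y":0.06,"z":0,"turn":0,"gripper":-1},{"x":-0.0274,"y":0.12,"z":0,"turn":0,"gripper":-1},{"x":-0.041,"y":0.18,"z":0,"turn":0,"gripper":-1},{"x":-0.0548,"y":0.24,"z":0,"turn":0,"gripper":-1},{"x":-0.0685,"y":0.3,"z":0,"turn":0,"gripper":-1}]'

```text
time_s: 8.07
eef_pos: [0.5109, -0.0332, 0.2108]
tcp_rot: [-0.001, 0.0, 1.0, 0.0]
contact_force: [0.9, -1.0, 0.4]
width: 0.0851
grip_force: 0.0
```

step_arm --rows '[{"x":-0.0137,"y":0.06,"z":0,"turn":0,"gripper":-1},{"x":-0.0274,"y":0.12,"z":0,"turn":0,"gripper":-1},{"x":-0.041,"y":0.18,"z":0,"turn":0,"gripper":-1},{"x":-0.0548,"y":0.24,"z":0,"turn":0,"gripper":-1},{"x":-0.0685,"y":0.3,"z":0,"turn":0,"gripper":-1}]'

```text
time_s: 8.7
eef_pos: [0.5795, 0.2666, 0.2104]
tcp_rot: [-0.001, -0.0, 1.0, -0.001]
contact_force: [1.5, -0.1, 0.7]
width: 0.0852
grip_force: 0.0
```

step_arm --rows '[{"x":0,"y":0.0135,"z":0.02,"turn":0,"gripper":-1},{"x":0,"y":0.0135,"z":0.06,"turn":0,"gripper":-1},{"x":0,"y":0.0135,"z":0.1,"turn":0,"gripper":-1},{"x":0,"y":0.0135,"z":0.115,"turn":0,"gripper":-1},{"x":0,"y":0.0135,"z":0.115,"turn":0,"gripper":-1}]'

```text
time_s: 9.32
eef_pos: [0.5789, 0.2777, 0.0955]
tcp_rot: [-0.002, 0.0, 1.0, -0.001]
contact_force: [-0.5, 0.8, -0.3]
width: 0.0853
grip_force: 0.0
```

```bash
python3 -c "
from h import *
a=cams.read_camera('scene');b=cams.read_camera('top');cv2.imwrite('pics/a3.png',a);cv2.imwrite('pics/b3.png',b)
f=lambda im,x,y:cv2.resize(im[y:y+150,x:x+130],None,fx=3,fy=3)
cv2.imwrite('pics/c3.png',np.hstack([f(a,410,200),f(b,380,190)]))
im=b;V=cv2.cvtColor(im,cv2.COLOR_BGR2HSV)[...,2]
for uv in [(.444,-.337,.121)]:
  p=proj('top',uv);c=pick(V<52,tuple(map(float,p)),20);print(p,cv2.minAreaRect(c),onz('top',cv2.minAreaRect(c)[0],.119))"
```

```text
[432.48820964 264.16895282] ((431.5, 265.0), (14.0, 15.0), 90.0) [ 0.44233049 -0.33509602  0.119     ]
```

View pics/c3.png

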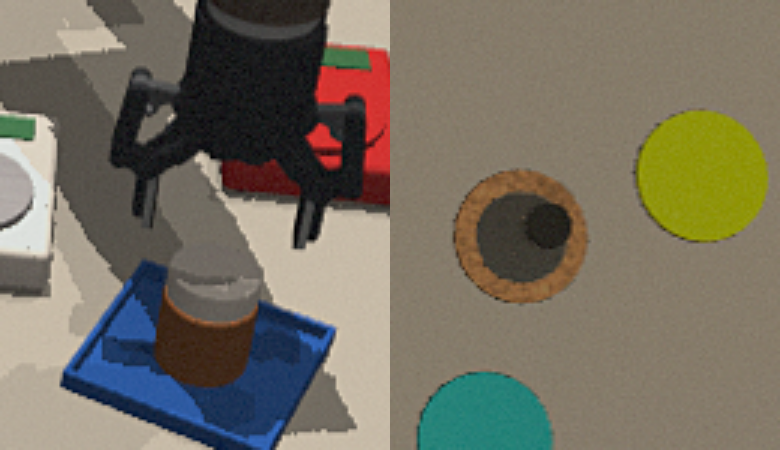

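```bash
python3 -c "
from h import *
for z in (.0955,.108): print(proj('scene',(.5789,.2777,z)))
print(proj('scene',(.58,.2775,.078)),proj('scene',(.58,.2725,.078)))"
```

```text
[481.98875758 282.09423304]
[482.93666604 276.84220607]
[480.55439155 289.68520694] [477.85397928 289.29815393]
```

The flask stands centred on the mat, and the stopper is within 2 mm of where it should be. The fingertips straddle the jar lid (crop 213,270). Going down to grip it.

step_arm --rows '[{"x":0,"y":0,"z":0.015,"turn":0,"gripper":-1},{"x":0,"y":0,"z":0.03,"turn":0,"gripper":-1},{"x":0,"y":0,"z":0.043,"turn":0,"gripper":-1},{"x":0,"y":0,"z":0.043,"turn":0,"gripper":1},{"x":0,"y":0,"z":0.043,"turn":0,"gripper":1}]'

```text
time_s: 10.05
eef_pos: [0.58, 0.2783, 0.0544]
tcp_rot: [0.0, 0.0, 1.0, -0.0]
contact_force: [-0.4, -0.2, -1.5]
width: 0.0564
grip_force: 32.4
```

step_arm --rows '[{"x":0,"y":0,"z":0,"turn":0,"gripper":1},{"x":0,"y":0,"z":0,"turn":0,"gripper":1},{"x":0,"y":0,"z":0,"turn":0,"gripper":1}]'

```text
time_s: 10.42
eef_pos: [0.5799, 0.2784, 0.0542]
tcp_rot: [-0.0, 0.0, 1.0, -0.0]
contact_force: [-0.3, -0.2, -2.1]
width: 0.0569
grip_force: 32.4
```

step_arm --rows '[{"x":0,"y":0,"z":-0.01,"turn":0,"gripper":1},{"x":0,"y":0,"z":-0.03,"turn":0,"gripper":1},{"x":0,"y":0,"z":-0.06,"turn":0,"gripper":1},{"x":0,"y":0,"z":-0.085,"turn":0,"gripper":1},{"x":0,"y":0,"z":-0.09,"turn":0,"gripper":1}]'

```text
time_s: 11.05
eef_pos: [0.5815, 0.2791, 0.1475]
tcp_rot: [0.002, 0.0, 1.0, 0.001]
contact_force: [-0.5, -0.2, -2.7]
width: 0.0572
grip_force: 32.7
```

step_arm --rows '[{"x":0.014,"y":-0.025,"z":0,"turn":0,"gripper":1},{"x":0.039,"y":-0.069,"z":0,"turn":0,"gripper":1},{"x":0.064,"y":-0.113,"z":0,"turn":0,"gripper":1},{"x":0.085,"y":-0.15,"z":0,"turn":0,"gripper":1},{"x":0.098,"y":-0.173,"z":0,"turn":0,"gripper":1}]'

```text
time_s: 11.68
eef_pos: [0.48, 0.1036, 0.1436]
tcp_rot: [-0.001, 0.001, 1.0, -0.0]
contact_force: [-0.5, 0.5, -2.2]
width: 0.0571
grip_force: 33.0
```

step_arm --rows '[{"x":0,"y":0,"z":0.0,"turn":0,"gripper":1},{"x":0,"y":0,"z":0.015,"turn":0,"gripper":1},{"x":0,"y":0,"z":0.035,"turn":0,"gripper":1},{"x":0,"y":0,"z":0.044,"turn":0,"gripper":1},{"x":0,"y":0,"z":0.044,"turn":0,"gripper":1}]'

```text
time_s: 12.3
eef_pos: [0.4812, 0.1058, 0.0989]
tcp_rot: [-0.001, -0.0, 1.0, -0.0]
contact_force: [1.0, -0.0, -2.3]
width: 0.0569
grip_force: 33.0
```

step_arm --rows '[{"x":0,"y":0,"z":0.0015,"turn":0,"gripper":1},{"x":0,"y":0,"z":0.003,"turn":0,"gripper":1},{"x":0,"y":0,"z":0.004,"turn":0,"gripper":1},{"x":0,"y":0,"z":0.005,"turn":0,"gripper":1},{"x":0,"y":0,"z":0.005,"turn":0,"gripper":1}]'

```text
time_s: 12.92
eef_pos: [0.4819, 0.1054, 0.0953]
tcp_rot: [0.0, 0.0, 1.0, -0.0]
contact_force: [0.4, -0.0, -2.8]
width: 0.057
grip_force: 33.0
```

step_arm --rows '[{"x":0,"y":0,"z":0.001,"turn":0,"gripper":1},{"x":0,"y":0,"z":0.002,"turn":0,"gripper":1},{"x":0,"y":0,"z":0.002,"turn":0,"gripper":1}]'

```text
time_s: 13.3
eef_pos: [0.4822, 0.1054, 0.0949]
tcp_rot: [0.001, 0.0, 1.0, 0.0]
contact_force: [-2.6, -1.3, 9.4]
width: 0.057
grip_force: 34.1
```

step_arm --rows '[{"x":0,"y":0,"z":0,"turn":0,"gripper":-0.4},{"x":0,"y":0,"z":0,"turn":0,"gripper":-0.7},{"x":0,"y":0,"z":0,"turn":0,"gripper":-1},{"x":0,"y":0,"z":0,"turn":0,"gripper":-1},{"x":0,"y":0,"z":0,"turn":0,"gripper":-1}]'

```text
time_s: 13.92
eef_pos: [0.4819, 0.1054, 0.0932]
tcp_rot: [-0.0, 0.0, 1.0, -0.0]
contact_force: [-0.1, 0.3, -0.3]
width: 0.0854
grip_force: 0.0
```

step_arm --rows '[{"x":0,"y":0,"z":-0.02,"turn":0,"gripper":-1},{"x":0,"y":0,"z":-0.06,"turn":0,"gripper":-1},{"x":0,"y":0,"z":-0.11,"turn":0,"gripper":-1},{"x":0,"y":0,"z":-0.14,"turn":0,"gripper":-1},{"x":0,"y":0,"z":-0.14,"turn":0,"gripper":-1}]'

```text
time_s: 14.55
eef_pos: [0.4837, 0.1058, 0.2361]
tcp_rot: [0.003, 0.0, 1.0, 0.001]
contact_force: [-0.3, 1.0, -2.2]
width: 0.0856
grip_force: 0.0
```

step_arm --rows '[{"x":-0.036,"y":-0.039,"z":0,"turn":0,"gripper":-1},{"x":-0.072,"y":-0.078,"z":0,"turn":0,"gripper":-1},{"x":-0.109,"y":-0.117,"z":0,"turn":0,"gripper":-1},{"x":-0.145,"y":-0.156,"z":0,"turn":0,"gripper":-1},{"x":-0.181,"y":-0.195,"z":0,"turn":0,"gripper":-1}]'

```text
time_s: 15.18
eef_pos: [0.6633, -0.0908, 0.2312]
tcp_rot: [-0.001, 0.0, 1.0, 0.0]
contact_force: [0.4, 1.6, -0.4]
width: 0.0858
grip_force: 0.0
```

step_arm --rows '[{"x":0,"y":0,"z":0,"turn":0,"gripper":-1},{"x":0,"y":0,"z":0.02,"turn":0,"gripper":-1},{"x":0,"y":0,"z":0.04,"turn":0,"gripper":-1},{"x":0,"y":0,"z":0.045,"turn":0,"gripper":-1},{"x":0,"y":0,"z":0.045,"turn":0,"gripper":-1}]'

```text
time_s: 15.8
eef_pos: [0.6623, -0.089, 0.1879]
tcp_rot: [-0.001, -0.0, 1.0, 0.0]
contact_force: [0.7, -0.4, 0.5]
width: 0.0855
grip_force: 0.0
```

```bash
python3 -c "
from h import *
a=cams.read_camera('scene');b=cams.read_camera('top')
f=lambda im,x,y:cv2.resize(im[y:y+150,x:x+130],None,fx=3,fy=3)
cv2.imwrite('pics/c4.png',np.hstack([f(a,220,150),f(a,340,190)]))
print(proj('scene',(*telemetry.sense()['eef_pos'][:2],.19)),proj('scene',(.663,-.0905,.175)))"
```

```text
[279.37994479 240.03616196] [279.11010645 246.689279  ]
```

View pics/c4.png

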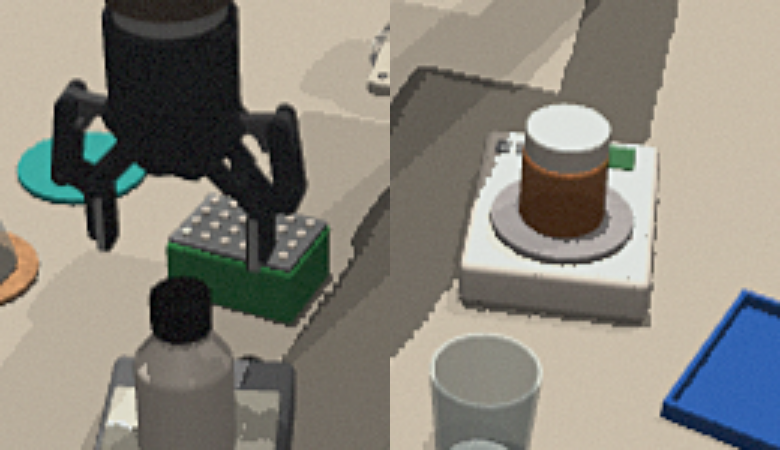

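The jar stands centred on the pan, and the fingertips (103 and 258) straddle the cap (181,290). Gripping.

step_arm --rows '[{"x":0,"y":0,"z":0.015,"turn":0,"gripper":-1},{"x":0,"y":0,"z":0.03,"turn":0,"gripper":-1},{"x":0,"y":0,"z":0.043,"turn":0,"gripper":-1},{"x":0,"y":0,"z":0.043,"turn":0,"gripper":1},{"x":0,"y":0,"z":0.043,"turn":0,"gripper":1}]' --force 40

```text
time_s: 16.52
eef_pos: [0.6631, -0.0896, 0.1454]
tcp_rot: [0.0, 0.0, 1.0, -0.0]
contact_force: [0.3, -0.4, 1.4]
width: 0.0517
grip_force: 0.0
```

step_arm --rows '[{"x":0,"y":0,"z":0,"turn":0,"gripper":1},{"x":0,"y":0,"z":0,"turn":0,"gripper":1},{"x":0,"y":0,"z":0,"turn":0,"gripper":1}]'

```text
time_s: 16.9
eef_pos: [0.6635, -0.0899, 0.1461]
tcp_rot: [0.001, 0.0, 1.0, -0.0]
contact_force: [0.3, 0.4, 2.3]
width: 0.0366
grip_force: 40.6
```

step_arm --rows '[{"x":0,"y":0,"z":-0.01,"turn":0,"gripper":1},{"x":0,"y":0,"z":-0.03,"turn":0,"gripper":1},{"x":0,"y":0,"z":-0.055,"turn":0,"gripper":1},{"x":0,"y":0,"z":-0.075,"turn":0,"gripper":1},{"x":0,"y":0,"z":-0.08,"turn":0,"gripper":1}]'

```text
time_s: 17.52
eef_pos: [0.6634, -0.0895, 0.2267]
tcp_rot: [0.001, -0.0, 1.0, -0.0]
contact_force: [-0.2, -0.6, -2.8]
width: 0.037
grip_force: 40.5
```

step_arm --rows '[{"x":0.003,"y":0.015,"z":0,"turn":0,"gripper":1},{"x":0.011,"y":0.05,"z":0,"turn":0,"gripper":1},{"x":0.022,"y":0.1,"z":0,"turn":0,"gripper":1},{"x":0.033,"y":0.15,"z":0,"turn":0,"gripper":1},{"x":0.044,"y":0.2,"z":0,"turn":0,"gripper":1}]'

```text
time_s: 18.15
eef_pos: [0.6171, 0.1128, 0.2236]
tcp_rot: [-0.002, -0.0, 1.0, 0.0]
contact_force: [0.3, 0.1, -4.9]
width: 0.0371
grip_force: 40.7
```

step_arm --rows '[{"x":0.011,"y":0.05,"z":0,"turn":0,"gripper":1},{"x":0.021,"y":0.095,"z":0,"turn":0,"gripper":1},{"x":0.03,"y":0.135,"z":0,"turn":0,"gripper":1},{"x":0.036,"y":0.16,"z":0,"turn":0,"gripper":1},{"x":0.037,"y":0.166,"z":0,"turn":0,"gripper":1}]'

```text
time_s: 18.77
eef_pos: [0.5798, 0.2788, 0.2236]
tcp_rot: [-0.002, -0.002, 1.0, -0.0]
contact_force: [0.4, 0.3, -3.3]
width: 0.0366
grip_force: 40.8
```

step_arm --rows '[{"x":0,"y":0,"z":0.015,"turn":0,"gripper":1},{"x":0,"y":0,"z":0.045,"turn":0,"gripper":1},{"x":0,"y":0,"z":0.08,"turn":0,"gripper":1},{"x":0,"y":0,"z":0.105,"turn":0,"gripper":1},{"x":0,"y":0,"z":0.115,"turn":0,"gripper":1}]'

```text
time_s: 19.4
eef_pos: [0.5803, 0.274, 0.1069]
tcp_rot: [-0.003, 0.001, 1.0, -0.001]
contact_force: [0.1, 0.3, -3.4]
width: 0.0366
grip_force: 40.8
```

step_arm --rows '[{"x":0,"y":0,"z":0.005,"turn":0,"gripper":1},{"x":0,"y":0,"z":0.009,"turn":0,"gripper":1},{"x":0,"y":0,"z":0.012,"turn":0,"gripper":1},{"x":0,"y":0,"z":0.013,"turn":0,"gripper":1},{"x":0,"y":0,"z":0.013,"turn":0,"gripper":1}]'

```text
time_s: 20.02
eef_pos: [0.5821, 0.2765, 0.0976]
tcp_rot: [0.0, -0.0, 1.0, 0.0]
contact_force: [0.2, -0.6, -4.7]
width: 0.0367
grip_force: 40.8
```

step_arm --rows '[{"x":0,"y":0,"z":0.001,"turn":0,"gripper":1},{"x":0,"y":0,"z":0.002,"turn":0,"gripper":1},{"x":0,"y":0,"z":0.003,"turn":0,"gripper":1},{"x":0,"y":0,"z":0.003,"turn":0,"gripper":1}]'

```text
time_s: 20.52
eef_pos: [0.5822, 0.2764, 0.0952]
tcp_rot: [0.0, 0.0, 1.0, 0.0]
contact_force: [-1.7, -0.8, 2.0]
width: 0.0366
grip_force: 41.3
```

step_arm --rows '[{"x":0,"y":0,"z":0,"turn":0,"gripper":0},{"x":0,"y":0,"z":0,"turn":0,"gripper":-0.4},{"x":0,"y":0,"z":0,"turn":0,"gripper":-1},{"x":0,"y":0,"z":0,"turn":0,"gripper":-1},{"x":0,"y":0,"z":0,"turn":0,"gripper":-1}]'

```text
time_s: 21.15
eef_pos: [0.582, 0.2764, 0.0943]
tcp_rot: [0.0, 0.0, 1.0, 0.0]
contact_force: [-0.3, 0.0, 0.2]
width: 0.0854
grip_force: 0.0
```

step_arm --rows '[{"x":0,"y":0,"z":-0.02,"turn":0,"gripper":-1},{"x":0,"y":0,"z":-0.06,"turn":0,"gripper":-1},{"x":0,"y":0,"z":-0.1,"turn":0,"gripper":-1},{"x":0,"y":0,"z":-0.12,"turn":0,"gripper":-1},{"x":0,"y":0,"z":-0.12,"turn":0,"gripper":-1}]'

```text
time_s: 21.78
eef_pos: [0.5831, 0.277, 0.2166]
tcp_rot: [0.002, 0.0, 1.0, 0.001]
contact_force: [0.1, -0.7, -0.3]
width: 0.0853
grip_force: 0.0
```

step_arm --rows '[{"x":0.014,"y":-0.06,"z":0,"turn":0,"gripper":-1},{"x":0.028,"y":-0.12,"z":0,"turn":0,"gripper":-1},{"x":0.042,"y":-0.18,"z":0,"turn":0,"gripper":-1},{"x":0.055,"y":-0.24,"z":0,"turn":0,"gripper":-1},{"x":0.069,"y":-0.3,"z":0,"turn":0,"gripper":-1}]'

```text
time_s: 22.4
eef_pos: [0.5114, -0.0253, 0.2126]
tcp_rot: [-0.001, -0.0, 1.0, -0.0]
contact_force: [0.5, -0.0, -0.1]
width: 0.0856
grip_force: 0.0
```

step_arm --rows '[{"x":0.014,"y":-0.06,"z":0,"turn":0,"gripper":-1},{"x":0.028,"y":-0.12,"z":0,"turn":0,"gripper":-1},{"x":0.042,"y":-0.18,"z":0,"turn":0,"gripper":-1},{"x":0.055,"y":-0.24,"z":0,"turn":0,"gripper":-1},{"x":0.069,"y":-0.3,"z":0,"turn":0,"gripper":-1}]'

```text
time_s: 23.02
eef_pos: [0.4426, -0.325, 0.2126]
tcp_rot: [-0.001, 0.0, 1.0, 0.001]
contact_force: [1.7, -0.4, 0.3]
width: 0.0855
grip_force: 0.0
```

step_arm --rows '[{"x":0.001,"y":-0.012,"z":0,"turn":0,"gripper":-1},{"x":0.001,"y":-0.012,"z":0.03,"turn":0,"gripper":-1},{"x":0.001,"y":-0.012,"z":0.06,"turn":0,"gripper":-1},{"x":0.001,"y":-0.012,"z":0.075,"turn":0,"gripper":-1},{"x":0.001,"y":-0.012,"z":0.075,"turn":0,"gripper":-1}]'

```text
time_s: 23.65
eef_pos: [0.4422, -0.3343, 0.1377]
tcp_rot: [-0.001, -0.0, 1.0, 0.001]
contact_force: [0.1, 0.2, -0.8]
width: 0.0855
grip_force: 0.0
```

```bash
python3 -c "
from h import *
a=cams.read_camera('scene');b=cams.read_camera('top');cv2.imwrite('pics/b5.png',b);cv2.imwrite('pics/a5.png',a)
f=lambda im,x,y:cv2.resize(im[y:y+150,x:x+130],None,fx=3,fy=3)
cv2.imwrite('pics/c5.png',np.hstack([f(a,150,120),f(b,120,150)]))"
```

```text
(no output)
```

View pics/c5.png

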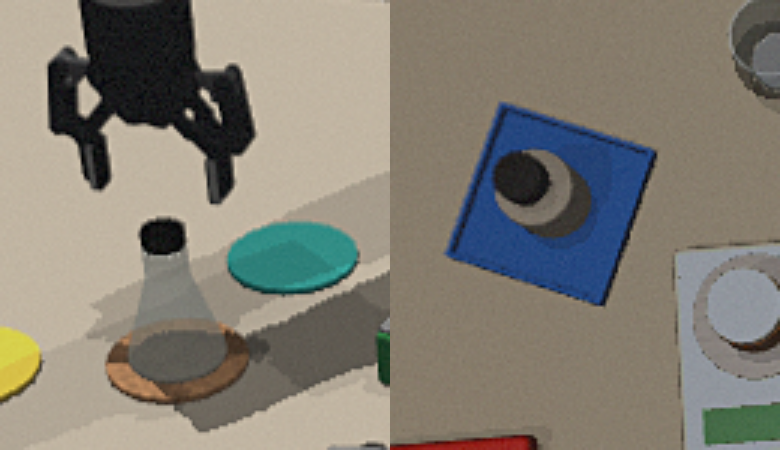

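The bottle stands in the tray with its body near the tray centre. The fingers (95 and 218) straddle the stopper at (163,235). Gripping the flask.

step_arm --rows '[{"x":0,"y":0,"z":0.02,"turn":0,"gripper":-1},{"x":0,"y":0,"z":0.04,"turn":0,"gripper":-1},{"x":0,"y":0,"z":0.054,"turn":0,"gripper":-1},{"x":0,"y":0,"z":0.054,"turn":0,"gripper":1},{"x":0,"y":0,"z":0.054,"turn":0,"gripper":1}]' --force 30

```text
time_s: 24.38
eef_pos: [0.4436, -0.336, 0.0863]
tcp_rot: [0.001, 0.0, 1.0, -0.001]
contact_force: [-0.6, -0.4, 0.3]
width: 0.0516
grip_force: 0.0
```

step_arm --rows '[{"x":0,"y":0,"z":0,"turn":0,"gripper":1},{"x":0,"y":0,"z":0,"turn":0,"gripper":1},{"x":0,"y":0,"z":0,"turn":0,"gripper":1},{"x":0,"y":0,"z":0,"turn":0,"gripper":1}]'

```text
time_s: 24.88
eef_pos: [0.4436, -0.3361, 0.0864]
tcp_rot: [0.001, 0.0, 1.0, -0.001]
contact_force: [0.6, -0.8, 6.0]
width: 0.033
grip_force: 30.7
```

step_arm --rows '[{"x":0,"y":0,"z":-0.01,"turn":0,"gripper":1},{"x":0,"y":0,"z":-0.035,"turn":0,"gripper":1},{"x":0,"y":0,"z":-0.075,"turn":0,"gripper":1},{"x":0,"y":0,"z":-0.11,"turn":0,"gripper":1},{"x":0,"y":0,"z":-0.125,"turn":0,"gripper":1}]'

```text
time_s: 25.5
eef_pos: [0.4434, -0.336, 0.2123]
tcp_rot: [0.001, 0.0, 1.0, -0.001]
contact_force: [-0.3, -1.2, -1.7]
width: 0.0335
grip_force: 30.4
```

step_arm --rows '[{"x":-0.01,"y":0.011,"z":0,"turn":0,"gripper":1},{"x":-0.034,"y":0.038,"z":0,"turn":0,"gripper":1},{"x":-0.067,"y":0.075,"z":0,"turn":0,"gripper":1},{"x":-0.1,"y":0.112,"z":0,"turn":0,"gripper":1},{"x":-0.133,"y":0.149,"z":0,"turn":0,"gripper":1}]'

```text
time_s: 26.12
eef_pos: [0.5761, -0.1841, 0.2075]
tcp_rot: [-0.002, -0.0, 1.0, 0.001]
contact_force: [0.7, -0.9, -2.5]
width: 0.0331
grip_force: 30.4
```

step_arm --rows '[{"x":-0.033,"y":0.037,"z":0,"turn":0,"gripper":1},{"x":-0.06,"y":0.067,"z":0,"turn":0,"gripper":1},{"x":-0.077,"y":0.087,"z":0,"turn":0,"gripper":1},{"x":-0.0845,"y":0.095,"z":0,"turn":0,"gripper":1},{"x":-0.0845,"y":0.095,"z":0,"turn":0,"gripper":1}]'

```text
time_s: 26.75
eef_pos: [0.6599, -0.0908, 0.2084]
tcp_rot: [-0.002, -0.001, 1.0, 0.0]
contact_force: [0.3, -1.4, -2.6]
width: 0.0327
grip_force: 30.4
```

step_arm --rows '[{"x":0,"y":0,"z":0.015,"turn":0,"gripper":1},{"x":0,"y":0,"z":0.04,"turn":0,"gripper":1},{"x":0,"y":0,"z":0.06,"turn":0,"gripper":1},{"x":0,"y":0,"z":0.068,"turn":0,"gripper":1},{"x":0,"y":0,"z":0.068,"turn":0,"gripper":1}]'

```text
time_s: 27.38
eef_pos: [0.6595, -0.0923, 0.1415]
tcp_rot: [-0.001, 0.001, 1.0, 0.0]
contact_force: [-0.5, -0.3, -2.5]
width: 0.0329
grip_force: 30.3
```

```bash
python3 -c "
from h import *
a=cv2.imread('pics/b5.png');h=cv2.cvtColor(a,cv2.COLOR_BGR2HSV)
c=pick((h[...,1]<34)&(h[...,2]>135),(322.,178.));P=np.array([onz('top',p,.055)[:2] for p in cv2.convexHull(c)[:,0].astype(float)],np.float32);print(cv2.minAreaRect(P))
a=cams.read_camera('scene')
f=lambda im,x,y:cv2.resize(im[y:y+150,x:x+130],None,fx=3,fy=3)
cv2.imwrite('pics/c6.png',np.hstack([f(cv2.imread('pics/a5.png'),220,200),f(a,220,200)]))"
```

```text
((0.6611725091934204, -0.09420377761125565), (0.10932375490665436, 0.10999970883131027), 10.301748275756836)
```

View pics/c6.png

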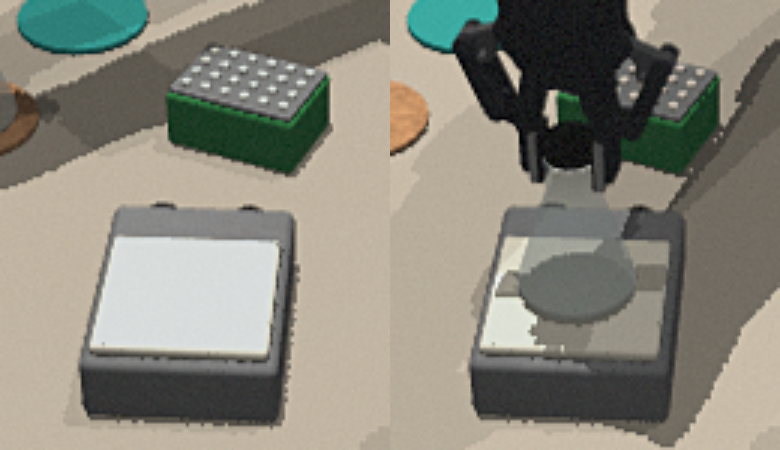

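The plate centre checks out at (.661,-.094). In the picture the flask foot (575,288) hovers over the middle of the plate. Lowering gently.

step_arm --rows '[{"x":0,"y":0,"z":0.002,"turn":0,"gripper":1},{"x":0,"y":0,"z":0.004,"turn":0,"gripper":1},{"x":0,"y":0,"z":0.006,"turn":0,"gripper":1},{"x":0,"y":0,"z":0.007,"turn":0,"gripper":1},{"x":0,"y":0,"z":0.007,"turn":0,"gripper":1}]'

```text
time_s: 28.05
eef_pos: [0.6605, -0.0915, 0.1356]
tcp_rot: [0.0, 0.0, 1.0, 0.0]
contact_force: [-1.0, 0.4, 0.0]
width: 0.033
grip_force: 30.6
```

step_arm --rows '[{"x":0,"y":0,"z":0.001,"turn":0,"gripper":1},{"x":0,"y":0,"z":0.001,"turn":0,"gripper":1},{"x":0,"y":0,"z":0.001,"turn":0,"gripper":1}]'

```text
time_s: 28.42
eef_pos: [0.6605, -0.0916, 0.1356]
tcp_rot: [0.001, 0.0, 1.0, -0.0]
contact_force: [-3.7, 0.7, 4.8]
width: 0.0331
grip_force: 31.2
```

step_arm --rows '[{"x":0,"y":0,"z":0,"turn":0,"gripper":0.1},{"x":0,"y":0,"z":0,"turn":0,"gripper":-0.3},{"x":0,"y":0,"z":0,"turn":0,"gripper":-1},{"x":0,"y":0,"z":0,"turn":0,"gripper":-1},{"x":0,"y":0,"z":0,"turn":0,"gripper":-1}]'

```text
time_s: 29.05
eef_pos: [0.6604, -0.0916, 0.1342]
tcp_rot: [-0.0, 0.0, 1.0, 0.0]
contact_force: [-0.2, -0.3, -0.2]
width: 0.0854
grip_force: 0.0
```

step_arm --rows '[{"x":0,"y":0,"z":-0.02,"turn":0,"gripper":-1},{"x":0,"y":0,"z":-0.05,"turn":0,"gripper":-1},{"x":0,"y":0,"z":-0.08,"turn":0,"gripper":-1},{"x":0,"y":0,"z":-0.1,"turn":0,"gripper":-1},{"x":0,"y":0,"z":-0.1,"turn":0,"gripper":-1}]'

```text
time_s: 29.68
eef_pos: [0.6616, -0.0918, 0.2365]
tcp_rot: [0.002, 0.0, 1.0, -0.0]
contact_force: [-0.6, 0.5, -0.1]
width: 0.0853
grip_force: 0.0
```

step_arm --rows '[{"x":0.055,"y":-0.02,"z":0,"turn":0,"gripper":-1},{"x":0.11,"y":-0.04,"z":0,"turn":0,"gripper":-1},{"x":0.165,"y":-0.06,"z":0,"turn":0,"gripper":-1},{"x":0.22,"y":-0.08,"z":0,"turn":0,"gripper":-1},{"x":0.26,"y":-0.1,"z":0,"turn":0,"gripper":-1}]'

```text
time_s: 30.3
eef_pos: [0.3974, -0.1915, 0.233]
tcp_rot: [-0.001, 0.0, 1.0, 0.0]
contact_force: [-0.1, -0.9, 1.2]
width: 0.0851
grip_force: 0.0
```

```bash
python3 - <<'E'
from h import *
a=cams.read_camera('scene');b=cams.read_camera('top');cv2.imwrite('pics/b7.png',b)
cv2.imwrite('pics/c7.png',np.hstack([cv2.resize(a[200:380,100:540],None,fx=.9,fy=.9),cv2.resize(b[130:330,120:460],None,fx=1.1,fy=1.1)[:162]]))
cv2.imwrite('pics/c7.png',np.vstack([cv2.resize(a[200:370,100:540],(780,300)),cv2.resize(b[130:270,110:460],(780,300))]))
V=cv2.cvtColor(b,cv2.COLOR_BGR2HSV)[...,2];S=cv2.cvtColor(b,cv2.COLOR_BGR2HSV)[...,1]
for n,p,m in [("flask",(.661,-.094,.17),V<52),("bottle",(.582,.2745,.124),V<48),("jar",(.482,.103,.119),(S<40)&(V>130))]:
    uv=proj('top',p);c=pick(m,tuple(map(float,uv)),20);P=np.array([onz('top',q,p[2])[:2] for q in cv2.convexHull(c)[:,0].astype(float)],np.float32);print(n,p,cv2.minAreaRect(P))
E
```

```text
flask (0.661, -0.094, 0.17) ((0.6577585935592651, -0.09386811405420303), (0.033244937658309937, 0.032045628875494), 44.507957458496094)
bottle (0.582, 0.2745, 0.124) ((0.5812569856643677, 0.2703200876712799), (0.04120603948831558, 0.035081155598163605), 45.25191116333008)
jar (0.482, 0.103, 0.119) ((0.45012226700782776, 0.09157983958721161), (0.1555340439081192, 0.1188427060842514), 3.3181991577148438)
```

View pics/c7.png

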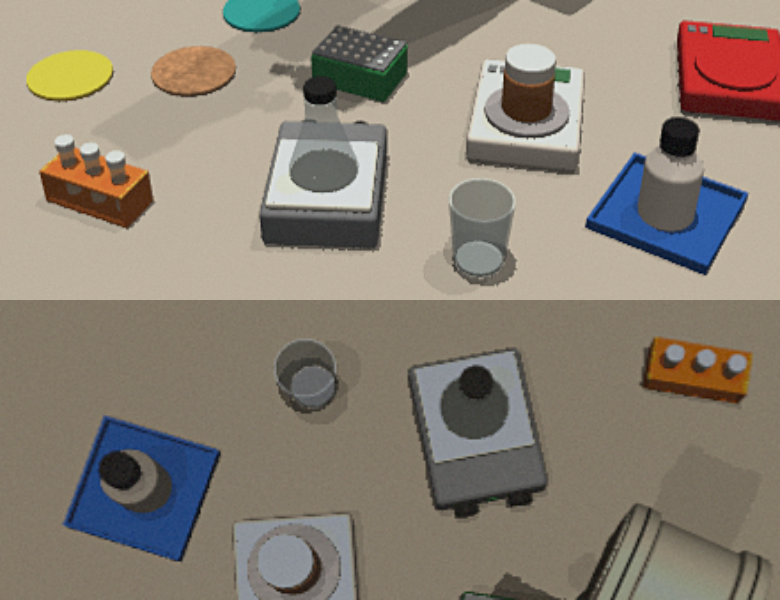

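All three vessels stand upright on their targets, within about 5 mm of centre. The cork mat at (193,70) is empty and the bystanders look untouched. Handing in.

```bash
python3 -c "
from bench import ticket
print(ticket.close_job())"
```

```text
the job is handed in; nothing more can be done
None
```

The job is handed in, with no verdict returned: the flask is on the stirrer plate, the jar on the balance pan and the bottle in the tray, all upright and centred to within a few mm by the last pictures; the cork mat is empty, and the tip box, beaker and tube rack appear undisturbed.

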